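# Park the stock dolly at the wheel stop and set both caster brakes

### The job

Push the loaded dolly gently ahead along its painted lane until both of its front wheels rest against the rubber wheel stop. Then set its brakes: press each of the two brake pedals at its near end right down to its stop, so that its catch snaps in and it stays down by itself. Leave the dolly parked there against the stop with its load upright on the deck, and leave the bucket and the toolbox where they stand.

Things in the scene. Friction and masses are not known exactly. Their poses are not given: they have to be found in the camera images.
- dolly: Low dolly, loose, 5.4 kg plus 1.7 kg load, on four rigid (not swivelling) 75 mm casters: rolls straight along its x only; 2 N keeps it rolling (a bump starting it can reach 15 N), it hardly coasts. Plywood deck 300 (x) by 400 mm (y), 100 to 118 mm above the floor. Origin on the floor under the deck's middle; x points from the near, brake end to the front, y left, z up. Front wheels reach to 132.5 mm ahead of the origin.
- lane (a point): Point on the floor on the middle line of the lane, 300 mm short of the face of the wheel stop, a black rubber block 520 mm long, 80 deep and 50 high, bolted across the end of the lane between two pale painted lines 490 apart. x points squarely at the stop, y left, z up. The dolly starts square to it, front wheels 50 to 110 mm short of the face; with the wheels touching, its origin is at x = 167.5 mm here.
- push_edge (a point): Middle of the deck's near edge, 150 mm behind the dolly's origin and 109 mm above the floor: a flat face 18 mm high, clear for 100 mm to either side between the two pedals, with free floor behind it: a place to push the dolly from. The deck's top is bare for the first 100 mm beyond this edge. Axes as the dolly's.
- brake_left (a joint): Angle of the left brake pedal, rad: 0 raised (brake off, as it starts), 0.36 at its lower stop. A spring pushes it up; at about 0.31 a catch snaps in, and when let go it rises a little and stays at about 0.33 with a shoe pressed on the tyre (brake on). Released before that, it springs back up. Pressed at tread_left it takes 3 to 5 N most of the way, then up to about 20 N at the stop.
- brake_right (a joint): Angle of the right brake pedal, as brake_left.
- tread_left (a point): Pressing point on top of the left pedal, a ribbed black plate 46 mm wide (y), 70 long, 6 thick, behind the left rear wheel. It lies 60 mm from the hinge pin, 18 short of the pedal's outer end. Raised, the pedal slopes up and away from the dolly by 0.45 rad, this point 104 mm above the floor and 42 behind the deck's edge; at its stop it is nearly level, this point 83 above the floor and 50 behind the edge.
- hinge_left (a point): Middle of the left pedal's hinge pin, which is parallel to the dolly's y: 140 mm behind the dolly's origin, 150 mm to its left, 75 mm above the floor. Axes as the dolly's.
- tread_right (a point): The same pressing point on the right pedal, behind the right rear wheel.
- hinge_right (a point): The same on the right pedal's pin, 150 mm to the right of the dolly's origin.
- tub: White plastic paste tub with a grey lid, 124 mm across and 114 mm high, 0.9 kg, loose on the right of the deck's front part. Origin under its middle, z up.
- pan: Open steel pan 130 x 190 mm, 50 mm high, with bar weights in it, 0.8 kg, loose on the left of the deck's front part. Origin under its middle, z up.
- bucket: Bystander: blue bucket, 208 mm across the rim, 170 mm high, on the floor to the right. Origin under its middle.
- toolbox: Bystander: open plywood tool tray 200 x 150 mm, 90 mm high, on the floor to the left. Origin under its middle.
Things that resemble listed ones, but are neither listed nor needed, are in the scene too. There is more than one size of the tub; the one meant has the size given above.

How it is judged:
By the outcome, as a careful person would: the job done as asked, in the order asked, and still so for the second after the job is handed in, with the robot touching nothing.
It also fails if it takes over 48 s, if anything falls off the work surface, if the arm or the gripper's body presses on something with over 40 N, if the wrist force passes 120 N, or if a joint passes its speed limit or range.

### The arm

A 6-joint arm with a two-finger parallel gripper is mounted at the origin on the work surface. World frame = base frame: x ahead of the robot, y to its left, z up, the work surface at z = 0. Lengths are in m, angles in rad, forces in N, time in s.
With the tool pointing down it reaches from about 0.2 to 0.875 m from the base axis. Payload 3.4 kg.
Tool frame: the origin (TCP) lies on the centre line of the jaws, within the pads' length; the fingertips stand 19 mm ahead of it and the grasp point (between the pads) is the TCP (bot.nose_length is the distance from the TCP to the fingertips, in m); z points along the fingers, y is the direction in which the jaws open and shut (so a half turn about z gives the same grasp; the last joint's range is limited). The gripper opens to 94 mm and grips with 3 to 60 N. Pads are 16 mm wide; open, the fingers measure 119 mm over their backs; the gripper's body (75 mm by 177 mm) begins 78 mm behind the grasp point.
Start: joints at [-1.338, 0.276, 1.505, -0, 1.361, -0.121], TCP at [0.199, -0.539, 0.224] pointing down, gripper open.
Joint ranges: [-2.89, 2.89], [-0.75, 2.08], [0.22, 2.7], [-1.18, 4.32], [0.11, 2.71], [-2.7, 2.7]. Speed limits (rad/s): [2.57, 2.57, 3.14, 3.14, 3.14, 3.14].

### API

Orientations are given as [roll, pitch, yaw] about the fixed x, y, z axes, in that order (R = Rz(yaw) Ry(pitch) Rx(roll)).
In Python, from cell import bot gives the robot as it stands. The module is installed in compiled form; this text tells all that it offers.
- The arm moves only by the tool send_rows, never from a script. Its argument "steps" is a list of rows, each an object of numbers: "x", "y", "z": the shift along the tool's x, y, z in units of 0.75 m (1.0 is 0.75 m); "ax", "ay", "az": the turn, a rotation vector about the tool's x, y, z in units of 2 pi rad (1.0 is 2 pi rad). A call has exactly 8 rows; each row shifts and turns the commanded pose from where the row before left it, along the tool's axes as they then stand; what a row does not reach is not made up. A row lasts 1/10 s, in which the tool goes at most 50 mm and 8.59 degrees, less where a joint would pass 70% of its speed; a pose out of reach is approached as far as the arm can. A call with a number of a shift or a turn outside -1 to 1 is refused whole. A call with a gripper value outside its range is refused whole. "claw" is the opening, from -1 (shut) to 1 (fully open), set as the call begins (left out, the last holds). The fingers move at their own pace and stop on an object; "squeeze" is the grip in N (left out, the last holds). Time passes only in rows, so rows that do not move let the fingers close, or fill a call up. It gives the time, the measured TCP pose, the force and the opening at its end, in the units of the state.
- bot.get_obs(): the state, without advancing time (a new reading comes with each control period).
- bot.capture(name): name is "scene" or "top"; returns a dict with "image" (400x640x3 uint8, red, green, blue), "fovy" (degrees; the focal length in pixels is half the picture's height over the tangent of half this angle, whatever the lens; pixels are square), "cx", "cy" (the principal point, pixels), "T" (4x4, takes a point from camera to world coordinates). Camera axes: x right, y down, z forward; pixel columns grow to the right and rows downward; lengths in m; the calibration is good to about 2 mm. A picture is of the moment at which its call begins. There is no depth.
- bot.hand_in(): hands the job in, once; it reports no verdict.
The state is a dict: "clock": time; "joint_pos": joint angles; "joint_vel": joint speeds; "effort": joint torques, N m; "tcp_pos": TCP position; "orientation": TCP orientation; "ft_force": force on the tool from outside, world axes, zero at the start; "ft_torque": the same for the moment, N m; "gripper_width": finger opening in m.
Only numpy, scipy, OpenCV 4.12 (cv2) and the standard library are available. Lean on these libraries where they do the work, as an engineer would, in place of code of your own. Each camera call takes 0.05 s, during which the arm holds its last target.

## Working session

There is one attempt and no reset: what is moved stays moved. The work goes in short steps, Python scripts to look and compute and a tool call to move; the robot and the scene stay as the last step left them, time stands still between calls to the robot, and variables do not carry over. Pictures are saved under pics/ and viewed, and the job is handed in when it is done.

Besides the shell and the picture viewer there is one more tool, called after "Emit:" as a command line: name --argument value ..., lists and objects as JSON in quotes. send_rows: Moves the arm, as the interface text tells. Shifts and turns lie within -1 to 1; 1 stands for 0.75 m of shift or 2 pi rad of turn. Its arguments: {"type":"object","properties":{"steps":{"type":"array","items":{"type":"object","properties":{"x":{"type":"number"},"y":{"type":"number"},"z":{"type":"number"},"ax":{"type":"number"},"ay":{"type":"number"},"az":{"type":"number"}}}},"claw":{"type":"number"},"squeeze":{"type":"number"}},"required":["steps"]}

```bash
mkdir -p pics; ls
python3 - <<'E'
from cell import bot
import cv2,numpy as np
print(bot.get_obs())
for n in ("scene","top"):
    c=bot.capture(n); cv2.imwrite(f"pics/{n}0.png",c["image"][:,:,::-1]); print(n,c["fovy"],c["cx"],c["cy"],c["T"].round(4).tolist())
    np.savez(f"{n}0.npz",**c)
E
```

```text
pics
{'clock': 0.0, 'joint_pos': array([-1.33799750e+00,  2.76570765e-01,  1.50606980e+00, -2.89173072e-06,
        1.36069645e+00, -1.20983160e-01]), 'joint_vel': array([-1.74370878e-03, -4.21410636e-06, -1.15313441e-03, -9.67118005e-04,
        3.98289679e-05,  7.72307237e-04]), 'effort': array([ 2.04338794e-03, -4.04574251e+01, -2.37222040e+01,  7.01784412e-02,
        3.44952126e-02, -1.15725925e-04]), 'tcp_pos': array([ 0.19909226, -0.53888929,  0.22364377]), 'orientation': array([-3.13986070e+00, -2.07717429e-04,  3.53782412e-01]), 'ft_force': array([-0.16348046, -0.43592729,  0.93677795]), 'ft_torque': array([-0.03265436,  0.00800715,  0.0005866 ]), 'gripper_width': 0.09418937260874019}
scene 52.11618326840751 320.06698019497276 206.379525950912 [[-0.8561, -0.4235, 0.2964, 0.1494], [-0.5166, 0.6837, -0.5155, 0.6932], [0.0156, -0.5944, -0.804, 1.1914], [0.0, 0.0, 0.0, 1.0]]
top 45.39999246596383 315.58939455611215 196.13138978094238 [[0.0114, -0.9854, 0.1701, 0.239], [-0.9998, -0.0138, -0.013, 0.0171], [0.0151, -0.17, -0.9853, 1.8938], [0.0, 0.0, 0.0, 1.0]]
```

View pics/scene0.png

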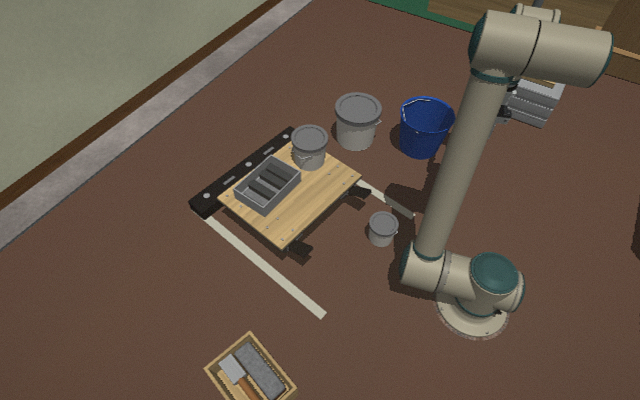

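View pics/top0.png

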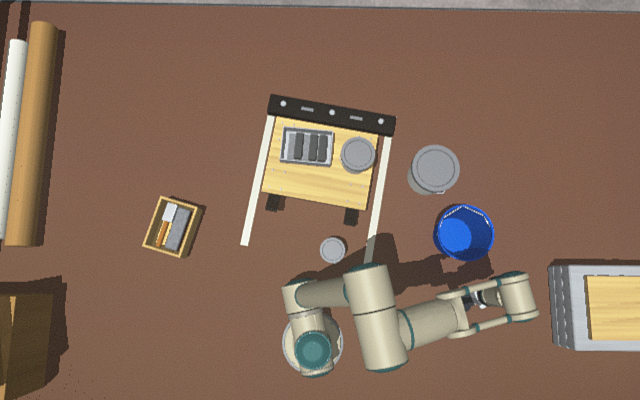

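The top view shows the dolly (deck about 262–378, 115–210) with pedals at (273,202) and (351,215), and the stop at (268–395, 95–135). Tub candidates are the one on the deck at (358,154), a larger one on the floor at (435,170), and a smaller one on the floor at (333,250). The deck one fits the description. The toolbox is at (173,226) and the bucket at (465,232).

Run:
```python
import cv2
a=cv2.imread("pics/top0.png")[85:270,230:410]; cv2.imwrite("pics/top0c.png",cv2.resize(a,None,fx=3.2,fy=3.2,interpolation=cv2.INTER_CUBIC))
a=cv2.imread("pics/scene0.png")[110:330,180:430]; cv2.imwrite("pics/scene0c.png",cv2.resize(a,None,fx=2.7,fy=2.7,interpolation=cv2.INTER_CUBIC)) if 0 else cv2.imwrite("pics/scene0c.png",cv2.resize(a,None,fx=2.7,fy=2.7,interpolation=cv2.INTER_CUBIC))
```

```text
(no output)
```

View pics/top0c.png

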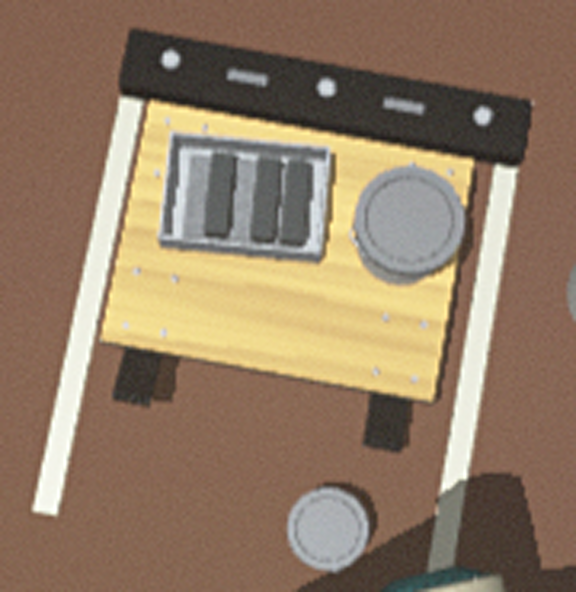

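View pics/scene0c.png

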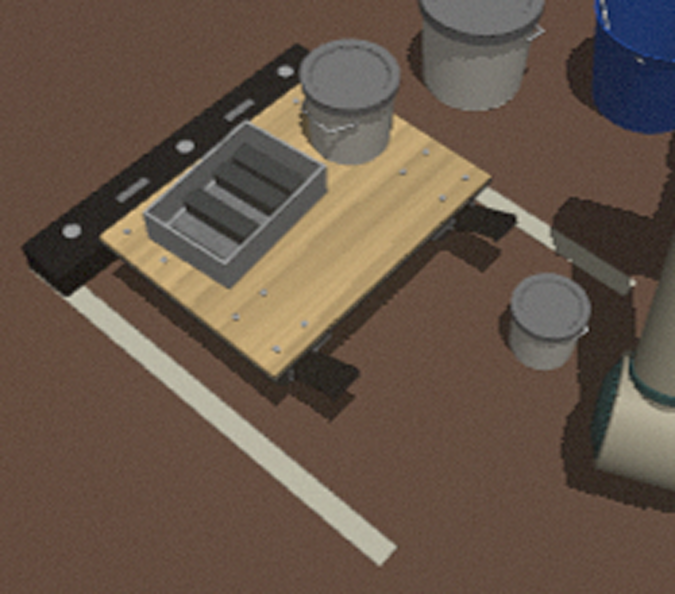

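```bash
cat > h.py <<'E'
import numpy as np
from scipy.optimize import least_squares
def cam(n):
    return np.load(n,allow_pickle=True)
def proj(c,P):
    T=c["T"]; p=(np.asarray(P)-T[:3,3])@T[:3,:3]
    f=200/np.tan(np.radians(float(c["fovy"]))/2)
    return np.stack([f*p[:,0]/p[:,2]+c["cx"],f*p[:,1]/p[:,2]+c["cy"]],1)
def back(c,uv,z):
    T=c["T"]; f=200/np.tan(np.radians(float(c["fovy"]))/2)
    uv=np.atleast_2d(uv).astype(float)
    d=np.stack([(uv[:,0]-c["cx"])/f,(uv[:,1]-c["cy"])/f,np.ones(len(uv))],1)@T[:3,:3].T
    return T[:3,3]+d*((z-T[2,3])/d[:,2])[:,None]
def place(q,P):
    x,y,a=q; P=np.asarray(P,float); c,s=np.cos(a),np.sin(a)
    return np.c_[x+c*P[:,0]-s*P[:,1], y+s*P[:,0]+c*P[:,1], P[:,2]]
def fit(obs,q0=(.5,0,0)):
    r=lambda q: np.concatenate([(proj(c,place(q,P))-uv).ravel() for c,P,uv in obs])
    s=least_squares(r,q0); return s.x, s.fun.reshape(-1,2).round(1)
D=.118
FL,FR,NR,NL=[.15,.2,D],[.15,-.2,D],[-.15,-.2,D],[-.15,.2,D]
E
python3 - <<'E'
from h import *
t,s=cam("top0.npz"),cam("scene0.npz")
ct=lambda l:np.array(l)/3.2+[230,85]-0.0
cs=lambda l:np.array(l)/2.7+[180,110]
q,r=fit([(t,[FL,FR,NR,NL],ct([(148,100),(475,157),(436,402),(101,341)])),(s,[FL,NL,NR],cs([(100,238),(278,378),(491,179)]))])
print("dolly",q,np.degrees(q[2]));print(r.tolist())
print("top only",fit([(t,[FL,FR,NR,NL],ct([(148,100),(475,157),(436,402),(101,341)]))])[0])
st=[[0,.26,.05],[0,-.26,.05],[.08,-.26,.05],[.08,.26,.05]]
ql,r=fit([(t,st,ct([(121,95),(523,165),(532,102),(131,28)]))]); print("stopface",ql,np.degrees(ql[2]),r.tolist())
# dolly in stop frame
d=q[:2]-ql[:2]; a=ql[2]; print("dolly rel stop", d@[np.cos(a),np.sin(a)], d@[-np.sin(a),np.cos(a)], "need -.1325")
for n,P in dict(push=[-.15,0,.109],tl=[-.192,.15,.104],tr=[-.192,-.15,.104]).items(): print(n,place(q,[P])[0].round(4))
print("smalltub lid", back(t,ct([(330,528)]),.08), "tub", back(t,ct([(410,221)]),.232))
print("lane ends", back(t,ct([(45,515),(132,97),(505,165)]),0))
E
```

```text
dolly [ 0.6736182  -0.02059501 -0.16592574] -9.506844802151226
[[-0.6, 0.8], [-1.0, 1.0], [-1.1, 0.1], [-1.0, 0.4], [-0.2, -1.1], [-0.3, -1.2], [0.6, -2.5]]
top only [ 0.67578595 -0.02407087 -0.16419879]
stopface [ 0.8492947  -0.0628579  -0.16786628] -9.618029086618956 [[-1.1, -1.3], [0.6, -0.4], [0.8, 0.5], [-0.4, 1.1]]
dolly rel stop -0.1802683422204552 0.012316975837035792 need -.1325
push [0.5257 0.0042 0.109 ]
tl [0.509  0.1591 0.104 ]
tr [ 0.4595 -0.1368  0.104 ]
smalltub lid [[ 0.34658075 -0.07541626  0.08      ]] tub [[ 0.68121591 -0.15562123  0.232     ]]
lane ends [[ 0.36294277  0.27171627  0.        ]
 [ 0.90252813  0.17935474  0.        ]
 [ 0.81910752 -0.3024335   0.        ]]
```

Emit:
send_rows --steps '[{"z":-0.02,"az":0.0207},{"z":-0.02,"az":0.0207},{"z":-0.02,"az":0.0207},{"z":-0.02,"az":0.0207},{"x":0.017,"y":-0.056},{"x":0.017,"y":-0.056},{"x":0.017,"y":-0.056},{"x":0.017,"y":-0.056}]' --claw -1

```text
invalid input at $.steps[0]: expected keys x, y, z, ax, ay, az
```

Emit:
send_rows --steps '[{"x":0,"y":0,"z":-0.02,"ax":0,"ay":0,"az":0.0207},{"x":0,"y":0,"z":-0.02,"ax":0,"ay":0,"az":0.0207},{"x":0,"y":0,"z":-0.02,"ax":0,"ay":0,"az":0.0207},{"x":0,"y":0,"z":-0.02,"ax":0,"ay":0,"az":0.0207},{"x":0.017,"y":-0.056,"z":0,"ax":0,"ay":0,"az":0},{"x":0.017,"y":-0.056,"z":0,"ax":0,"ay":0,"az":0},{"x":0.017,"y":-0.056,"z":0,"ax":0,"ay":0,"az":0},{"x":0.017,"y":-0.056,"z":0,"ax":0,"ay":0,"az":0}]' --claw -1

```text
clock: 0.9
tcp_pos: [0.2777, -0.3805, 0.284]
orientation: [-3.141, 0.0, -0.167]
ft_force: [1.0, 0.7, 0.4]
gripper_width: 0.0337
```

Emit:
send_rows --steps '[{"x":0.0185,"y":-0.06,"z":0,"ax":0,"ay":0,"az":0},{"x":0.0185,"y":-0.06,"z":0,"ax":0,"ay":0,"az":0},{"x":0.0185,"y":-0.06,"z":0,"ax":0,"ay":0,"az":0},{"x":0.0185,"y":-0.06,"z":0,"ax":0,"ay":0,"az":0},{"x":0.0185,"y":-0.06,"z":0,"ax":0,"ay":0,"az":0},{"x":0.0185,"y":-0.06,"z":0,"ax":0,"ay":0,"az":0},{"x":0.0185,"y":-0.06,"z":0,"ax":0,"ay":0,"az":0},{"x":0.0185,"y":-0.06,"z":0,"ax":0,"ay":0,"az":0}]'

```text
clock: 1.7
tcp_pos: [0.4467, -0.0436, 0.2843]
orientation: [3.141, 0.0, -0.166]
ft_force: [1.0, 0.5, 0.3]
gripper_width: 0.0008
```

Run:
```python
from cell import bot
import cv2,numpy as np
c=bot.capture("scene"); cv2.imwrite("pics/s1.png",c["image"][:,:,::-1]); print(bot.get_obs())
```

```text
{'clock': 1.75, 'joint_pos': array([-0.24279012,  0.05380815,  1.636179  ,  0.00802839,  1.4503937 ,
        1.48759909]), 'joint_vel': array([-0.10360312, -0.01756355,  0.02809727, -0.0751824 ,  0.01562282,
       -0.19233968]), 'effort': array([ -4.18406144, -29.29059148, -22.79306889,  -2.10258812,
         0.40555263,   0.40396641]), 'tcp_pos': array([ 0.44958573, -0.0368056 ,  0.28422173]), 'orientation': array([-3.13374917e+00, -1.86621917e-03, -1.60559686e-01]), 'ft_force': array([2.89895604, 3.11497652, 1.22473094]), 'ft_torque': array([ 0.24504445, -0.0889068 ,  0.02129716]), 'gripper_width': 0.00039215728524001853}
```

View pics/s1.png

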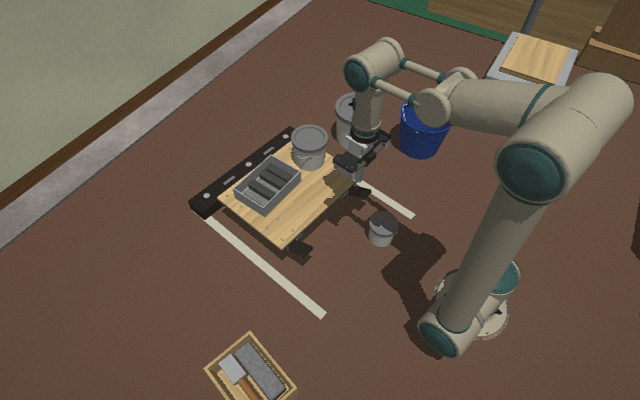

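The arm holds above the pedal area at (350,165), with the dolly undisturbed. Next it moves behind the edge centre and descends.

Emit:
send_rows --steps '[{"x":0.01,"y":-0.04,"z":0,"ax":0,"ay":0,"az":0},{"x":0.01,"y":-0.04,"z":0,"ax":0,"ay":0,"az":0},{"x":0,"y":0,"z":0.045,"ax":0,"ay":0,"az":0},{"x":0,"y":0,"z":0.045,"ax":0,"ay":0,"az":0},{"x":0,"y":0,"z":0.045,"ax":0,"ay":0,"az":0},{"x":0,"y":0,"z":0.045,"ax":0,"ay":0,"az":0},{"x":0,"y":0,"z":0.045,"ax":0,"ay":0,"az":0},{"x":0,"y":0,"z":0,"ax":0,"ay":0,"az":0}]'

```text
clock: 2.55
tcp_pos: [0.4671, 0.0114, 0.1118]
orientation: [3.141, 0.01, -0.167]
ft_force: [-0.2, 0.5, 0.3]
gripper_width: 0.0005
```

Run:
```python
from cell import bot
import cv2,numpy as np
o=bot.get_obs(); print(o["tcp_pos"],o["ft_force"])
for n in("top","scene"):
    c=bot.capture(n); a=c["image"][:,:,::-1]
    a=a[85:270,230:410] if n=="top" else a[110:300,180:430]
    cv2.imwrite(f"pics/{n}2.png",cv2.resize(a,None,fx=3,fy=3,interpolation=cv2.INTER_CUBIC))
```

```text
[0.46707038 0.01139125 0.11178203] [-0.15265742  0.50869183  0.25154872]
```

View pics/top2.png

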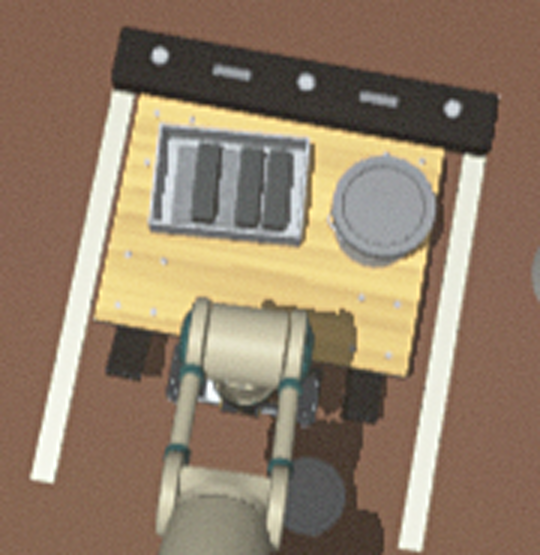

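View pics/scene2.png

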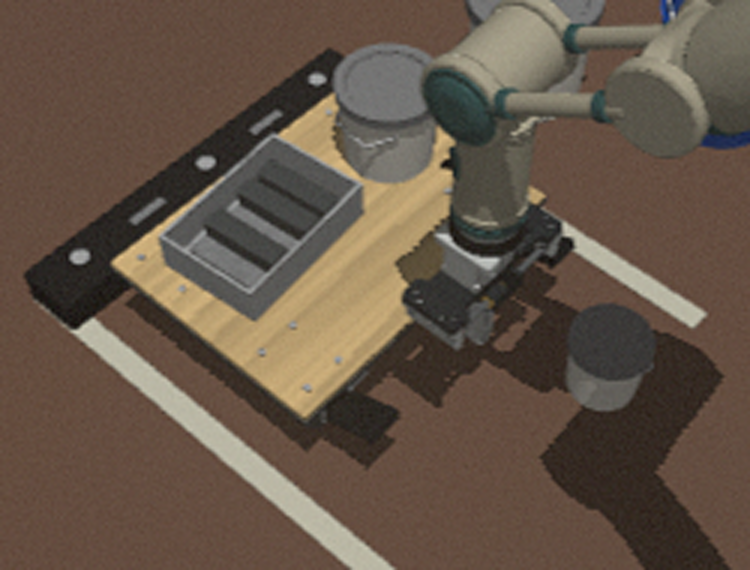

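The gripper at (245,390) in the crop sits centred behind the near edge, between the pedals. Time to advance gently.

Emit:
send_rows --steps '[{"x":0.0133,"y":0,"z":0,"ax":0,"ay":0,"az":0},{"x":0.0133,"y":0,"z":0,"ax":0,"ay":0,"az":0},{"x":0.0133,"y":0,"z":0,"ax":0,"ay":0,"az":0},{"x":0.01,"y":0,"z":0,"ax":0,"ay":0,"az":0},{"x":0.004,"y":0,"z":0,"ax":0,"ay":0,"az":0},{"x":0.003,"y":0,"z":0,"ax":0,"ay":0,"az":0},{"x":0.003,"y":0,"z":0,"ax":0,"ay":0,"az":0},{"x":0.003,"y":0,"z":0,"ax":0,"ay":0,"az":0}]'

```text
clock: 3.45
tcp_pos: [0.5175, 0.0034, 0.1156]
orientation: [3.141, 0.0, -0.166]
ft_force: [-0.1, 0.4, 0.0]
gripper_width: 0.0003
```

Emit:
send_rows --steps '[{"x":0.003,"y":0,"z":0,"ax":0,"ay":0,"az":0},{"x":0.003,"y":0,"z":0,"ax":0,"ay":0,"az":0},{"x":0.003,"y":0,"z":0,"ax":0,"ay":0,"az":0},{"x":0.003,"y":0,"z":0,"ax":0,"ay":0,"az":0},{"x":0.003,"y":0,"z":0,"ax":0,"ay":0,"az":0},{"x":0.003,"y":0,"z":0,"ax":0,"ay":0,"az":0},{"x":0.003,"y":0,"z":0,"ax":0,"ay":0,"az":0},{"x":0.003,"y":0,"z":0,"ax":0,"ay":0,"az":0}]'

```text
clock: 4.25
tcp_pos: [0.5354, 0.0003, 0.1155]
orientation: [3.141, 0.001, -0.166]
ft_force: [-3.8, -0.3, -0.3]
gripper_width: 0.0006
```

Emit:
send_rows --steps '[{"x":0.003,"y":0,"z":0,"ax":0,"ay":0,"az":0},{"x":0.003,"y":0,"z":0,"ax":0,"ay":0,"az":0},{"x":0.003,"y":0,"z":0,"ax":0,"ay":0,"az":0},{"x":0.003,"y":0,"z":0,"ax":0,"ay":0,"az":0},{"x":0.003,"y":0,"z":0,"ax":0,"ay":0,"az":0},{"x":0.003,"y":0,"z":0,"ax":0,"ay":0,"az":0},{"x":0.003,"y":0,"z":0,"ax":0,"ay":0,"az":0},{"x":0.003,"y":0,"z":0,"ax":0,"ay":0,"az":0}]'

```text
clock: 5.05
tcp_pos: [0.5533, -0.0028, 0.1155]
orientation: [3.141, 0.0, -0.166]
ft_force: [-3.2, 0.0, -2.3]
gripper_width: 0.0002
```

```bash
cat > look.py <<'E'
import sys,cv2
from cell import bot
k=sys.argv[1]
o=bot.get_obs(); print(o["clock"],o["tcp_pos"].round(4),o["ft_force"].round(1))
ims=[]
for n in("top","scene"):
    c=bot.capture(n); a=c["image"][:,:,::-1]
    a=a[85:255,230:410] if n=="top" else a[110:280,180:380]
    ims.append(cv2.resize(a,None,fx=2.1,fy=2.1*(1),interpolation=cv2.INTER_CUBIC))
    cv2.imwrite(f"pics/{n}{k}_full.png",c["image"][:,:,::-1])
import numpy as np
np.savez("dummy.npz"); cv2.imwrite(f"pics/l{k}.png",np.hstack(ims))
E
python3 look.py 3
```

```text
5.05 [ 0.5533 -0.0028  0.1155] [-3.2  0.  -2.3]
```

View pics/l3.png

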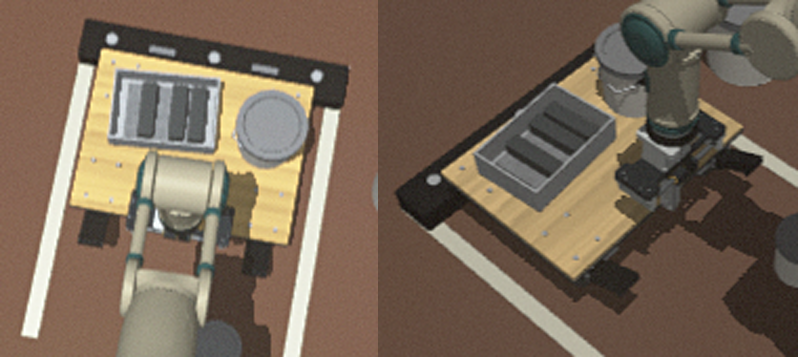

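The dolly rolls ahead: its front edge now overhangs part of the stop, and the load hasn't shifted. I'll continue more slowly.

Emit:
send_rows --steps '[{"x":0.002,"y":0,"z":0,"ax":0,"ay":0,"az":0},{"x":0.002,"y":0,"z":0,"ax":0,"ay":0,"az":0},{"x":0.002,"y":0,"z":0,"ax":0,"ay":0,"az":0},{"x":0.002,"y":0,"z":0,"ax":0,"ay":0,"az":0},{"x":0.002,"y":0,"z":0,"ax":0,"ay":0,"az":0},{"x":0.002,"y":0,"z":0,"ax":0,"ay":0,"az":0},{"x":0.002,"y":0,"z":0,"ax":0,"ay":0,"az":0},{"x":0.001,"y":0,"z":0,"ax":0,"ay":0,"az":0}]'

```text
clock: 5.95
tcp_pos: [0.565, -0.0046, 0.1159]
orientation: [-3.142, -0.001, -0.166]
ft_force: [-3.0, -0.7, 0.9]
gripper_width: 0.0007
```

Still rolling at about 3 N, so I'll continue at the same pace.

Emit:
send_rows --steps '[{"x":0.0015,"y":0,"z":0,"ax":0,"ay":0,"az":0},{"x":0.0015,"y":0,"z":0,"ax":0,"ay":0,"az":0},{"x":0.0015,"y":0,"z":0,"ax":0,"ay":0,"az":0},{"x":0.0015,"y":0,"z":0,"ax":0,"ay":0,"az":0},{"x":0.0015,"y":0,"z":0,"ax":0,"ay":0,"az":0},{"x":0.0015,"y":0,"z":0,"ax":0,"ay":0,"az":0},{"x":0.0015,"y":0,"z":0,"ax":0,"ay":0,"az":0},{"x":0,"y":0,"z":0,"ax":0,"ay":0,"az":0}]'

```text
clock: 6.75
tcp_pos: [0.5703, -0.0055, 0.1156]
orientation: [3.142, 0.004, -0.166]
ft_force: [-7.0, 1.2, 5.0]
gripper_width: 0.0006
```

Emit:
send_rows --steps '[{"x":0.001,"y":0,"z":0,"ax":0,"ay":0,"az":0},{"x":0.001,"y":0,"z":0,"ax":0,"ay":0,"az":0},{"x":0,"y":0,"z":0,"ax":0,"ay":0,"az":0},{"x":0,"y":0,"z":0,"ax":0,"ay":0,"az":0},{"x":0,"y":0,"z":0,"ax":0,"ay":0,"az":0},{"x":0,"y":0,"z":0,"ax":0,"ay":0,"az":0},{"x":0,"y":0,"z":0,"ax":0,"ay":0,"az":0},{"x":0,"y":0,"z":0,"ax":0,"ay":0,"az":0}]'

```text
clock: 7.55
tcp_pos: [0.5703, -0.0055, 0.1156]
orientation: [3.141, 0.007, -0.166]
ft_force: [-8.6, 0.6, 7.3]
gripper_width: 0.0006
```

```bash
python3 look.py 4
```

```text
7.55 [ 0.5703 -0.0055  0.1156] [-8.6  0.6  7.3]
```

View pics/l4.png

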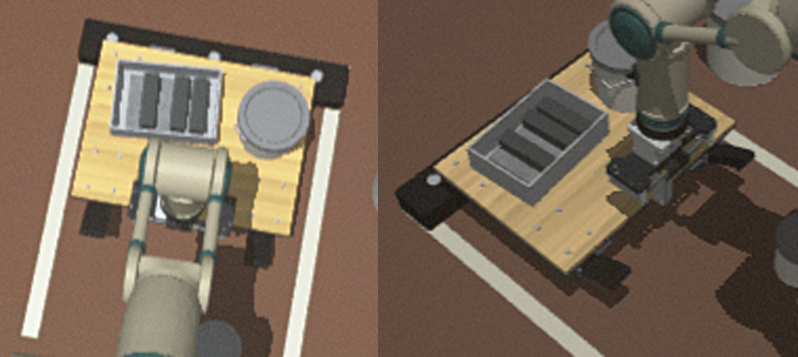

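Emit:
send_rows --steps '[{"x":0.0015,"y":0,"z":-0.0005,"ax":0,"ay":0,"az":0},{"x":0.0015,"y":0,"z":-0.0005,"ax":0,"ay":0,"az":0},{"x":0.0015,"y":0,"z":0,"ax":0,"ay":0,"az":0},{"x":0.0015,"y":0,"z":0,"ax":0,"ay":0,"az":0},{"x":0,"y":0,"z":0,"ax":0,"ay":0,"az":0},{"x":0,"y":0,"z":0,"ax":0,"ay":0,"az":0},{"x":0,"y":0,"z":0,"ax":0,"ay":0,"az":0},{"x":0,"y":0,"z":0,"ax":0,"ay":0,"az":0}]'

```text
clock: 8.45
tcp_pos: [0.5705, -0.0055, 0.1156]
orientation: [3.141, 0.016, -0.166]
ft_force: [-15.8, 2.5, 9.8]
gripper_width: 0.0005
```

It holds at 16 N with no movement, so the wheels are against the stop. Now I'll back off and rise.

Emit:
send_rows --steps '[{"x":-0.008,"y":0,"z":0,"ax":0,"ay":0,"az":0},{"x":-0.013,"y":0,"z":0,"ax":0,"ay":0,"az":0},{"x":-0.03,"y":0,"z":0,"ax":0,"ay":0,"az":0},{"x":-0.05,"y":0,"z":0,"ax":0,"ay":0,"az":0},{"x":0,"y":0,"z":-0.04,"ax":0,"ay":0,"az":0},{"x":0,"y":0,"z":-0.05,"ax":0,"ay":0,"az":0},{"x":0,"y":-0.05,"z":0,"ax":0,"ay":0,"az":0},{"x":0,"y":-0.05,"z":0,"ax":0,"ay":0,"az":0}]'

```text
clock: 9.25
tcp_pos: [0.5184, 0.0798, 0.186]
orientation: [-3.14, -0.008, -0.169]
ft_force: [0.6, -0.0, -0.2]
gripper_width: 0.0004
```

```bash
python3 look.py 5
```

```text
9.25 [0.5184 0.0798 0.186 ] [ 0.6 -0.  -0.2]
```

View pics/l5.png

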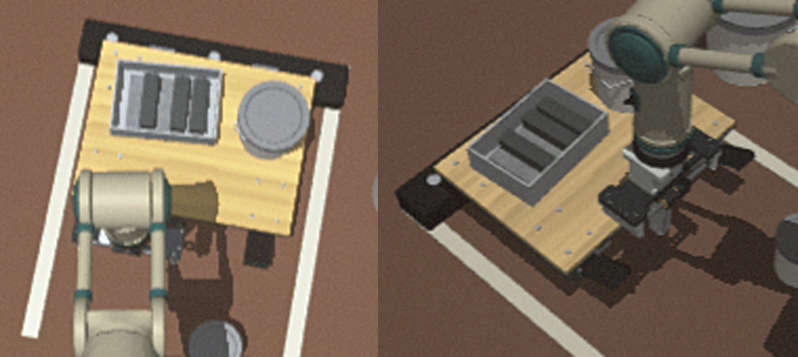

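Emit:
send_rows --steps '[{"x":0.019,"y":-0.05,"z":0,"ax":0,"ay":0,"az":0},{"x":0.019,"y":-0.05,"z":0,"ax":0,"ay":0,"az":0},{"x":0,"y":0,"z":0.01,"ax":0,"ay":0,"az":0},{"x":0,"y":0,"z":0.01,"ax":0,"ay":0,"az":0},{"x":0,"y":0,"z":0.01,"ax":0,"ay":0,"az":0},{"x":0,"y":0,"z":0,"ax":0,"ay":0,"az":0},{"x":0,"y":0,"z":0,"ax":0,"ay":0,"az":0},{"x":0,"y":0,"z":0,"ax":0,"ay":0,"az":0}]'

```text
clock: 10.15
tcp_pos: [0.5563, 0.1483, 0.1619]
orientation: [-3.142, -0.001, -0.167]
ft_force: [0.5, 0.2, -0.3]
gripper_width: 0.0001
```

```bash
sed -i 's/2.1\*(1)/2.1/' look.py; python3 look.py 6
```

```text
10.15 [0.5563 0.1483 0.1619] [ 0.5  0.2 -0.3]
```

View pics/l6.png

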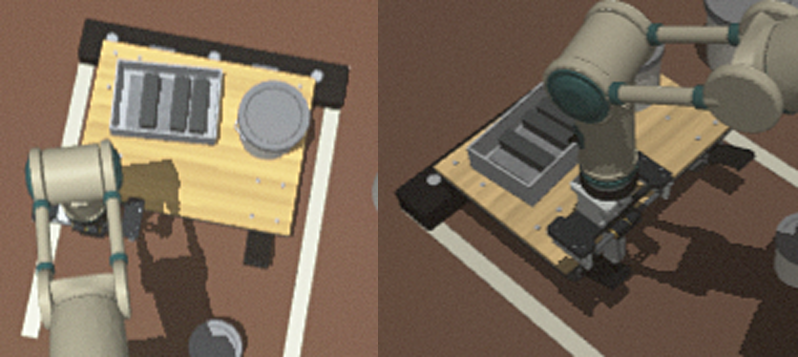

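The gripper is over the left pedal, and the dolly and load haven't moved. Next it presses down, first to contact.

Emit:
send_rows --steps '[{"x":0.004,"y":-0.003,"z":0.01,"ax":0,"ay":0,"az":0},{"x":0,"y":0,"z":0.01,"ax":0,"ay":0,"az":0},{"x":0,"y":0,"z":0.01,"ax":0,"ay":0,"az":0},{"x":0,"y":0,"z":0.01,"ax":0,"ay":0,"az":0},{"x":0,"y":0,"z":0.004,"ax":0,"ay":0,"az":0},{"x":0,"y":0,"z":0.004,"ax":0,"ay":0,"az":0},{"x":0,"y":0,"z":0.004,"ax":0,"ay":0,"az":0},{"x":0,"y":0,"z":0.004,"ax":0,"ay":0,"az":0}]'

```text
clock: 11.05
tcp_pos: [0.5597, 0.1507, 0.1199]
orientation: [-3.141, -0.001, -0.166]
ft_force: [-1.0, 0.5, 4.6]
gripper_width: 0.0005
```

Emit:
send_rows --steps '[{"x":0,"y":0,"z":0.004,"ax":0,"ay":0,"az":0},{"x":0,"y":0,"z":0.004,"ax":0,"ay":0,"az":0},{"x":0,"y":0,"z":0.004,"ax":0,"ay":0,"az":0},{"x":0,"y":0,"z":0.004,"ax":0,"ay":0,"az":0},{"x":0,"y":0,"z":0.004,"ax":0,"ay":0,"az":0},{"x":0,"y":0,"z":0.004,"ax":0,"ay":0,"az":0},{"x":0,"y":0,"z":0,"ax":0,"ay":0,"az":0},{"x":0,"y":0,"z":0,"ax":0,"ay":0,"az":0}]'

```text
clock: 11.85
tcp_pos: [0.5583, 0.1511, 0.1035]
orientation: [-3.141, 0.002, -0.167]
ft_force: [-6.6, 0.1, 16.0]
gripper_width: 0.0
```

Emit:
send_rows --steps '[{"x":0,"y":0,"z":0.002,"ax":0,"ay":0,"az":0},{"x":0,"y":0,"z":0.002,"ax":0,"ay":0,"az":0},{"x":0,"y":0,"z":0.002,"ax":0,"ay":0,"az":0},{"x":0,"y":0,"z":0.001,"ax":0,"ay":0,"az":0},{"x":0,"y":0,"z":0,"ax":0,"ay":0,"az":0},{"x":0,"y":0,"z":0,"ax":0,"ay":0,"az":0},{"x":0,"y":0,"z":0,"ax":0,"ay":0,"az":0},{"x":0,"y":0,"z":0,"ax":0,"ay":0,"az":0}]'

```text
clock: 12.65
tcp_pos: [0.5581, 0.1513, 0.1014]
orientation: [-3.141, 0.0, -0.166]
ft_force: [-10.8, 0.4, 32.9]
gripper_width: 0.0005
```

33 N on the pedal exceeds the roughly 20 N expected at its stop. I'll release, rise, and look.

Emit:
send_rows --steps '[{"x":0,"y":0,"z":-0.006,"ax":0,"ay":0,"az":0},{"x":0,"y":0,"z":-0.006,"ax":0,"ay":0,"az":0},{"x":0,"y":0,"z":-0.03,"ax":0,"ay":0,"az":0},{"x":0,"y":0,"z":-0.05,"ax":0,"ay":0,"az":0},{"x":0,"y":0.05,"z":0,"ax":0,"ay":0,"az":0},{"x":0,"y":0.06,"z":0,"ax":0,"ay":0,"az":0},{"x":0,"y":0.06,"z":0,"ax":0,"ay":0,"az":0},{"x":0,"y":0.06,"z":0,"ax":0,"ay":0,"az":0}]'

```text
clock: 13.45
tcp_pos: [0.5308, -0.021, 0.1647]
orientation: [3.141, -0.001, -0.166]
ft_force: [0.7, 0.2, -0.2]
gripper_width: 0.0004
```

```bash
python3 look.py 7
python3 - <<'E'
import cv2,numpy as np
f=lambda k:cv2.resize(cv2.imread(f"pics/scene{k}_full.png")[200:280,240:320],None,fx=4.8,fy=4.8,interpolation=cv2.INTER_CUBIC)
cv2.imwrite("pics/ped7.png",np.hstack([f(5),f(7)]))
E
```

```text
13.45 [ 0.5308 -0.021   0.1647] [ 0.7  0.2 -0.2]
```

View pics/ped7.png

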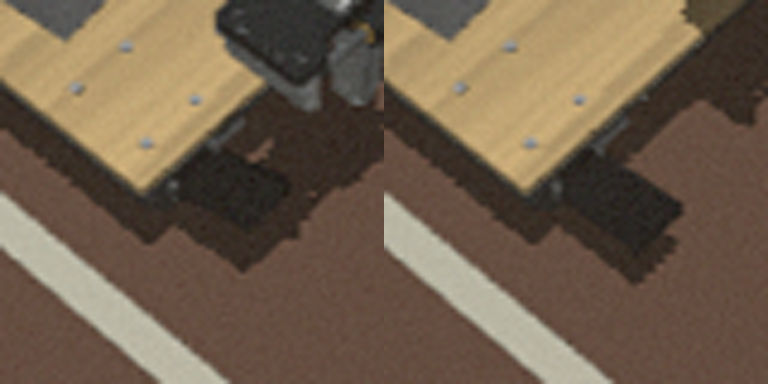

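View pics/l7.png

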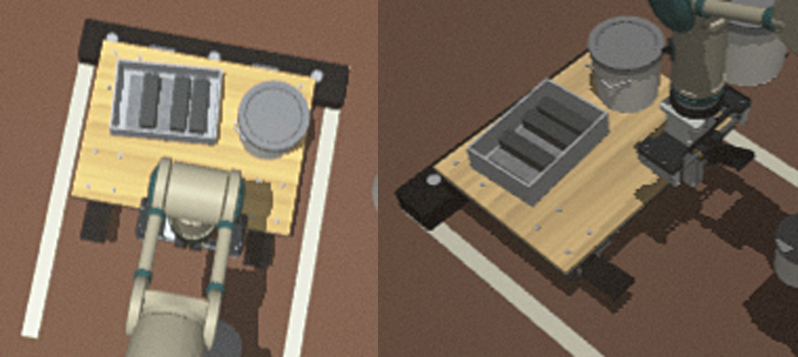

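The left pedal now lies lower and nearly level by itself (the plate in the right half, near (625,200)), and the dolly hasn't moved. The right pedal is next.

Emit:
send_rows --steps '[{"x":0,"y":0.055,"z":0,"ax":0,"ay":0,"az":0},{"x":0,"y":0.055,"z":0,"ax":0,"ay":0,"az":0},{"x":0,"y":0.055,"z":0,"ax":0,"ay":0,"az":0},{"x":0.001,"y":0.003,"z":0,"ax":0,"ay":0,"az":0},{"x":0,"y":0,"z":0.012,"ax":0,"ay":0,"az":0},{"x":0,"y":0,"z":0.012,"ax":0,"ay":0,"az":0},{"x":0,"y":0,"z":0.008,"ax":0,"ay":0,"az":0},{"x":0,"y":0,"z":0,"ax":0,"ay":0,"az":0}]'

```text
clock: 14.35
tcp_pos: [0.5101, -0.1422, 0.1396]
orientation: [-3.141, 0.003, -0.165]
ft_force: [-0.2, -0.0, 0.2]
gripper_width: 0.0006
```

```bash
python3 look.py 8
```

```text
14.35 [ 0.5101 -0.1422  0.1396] [-0.2 -0.   0.2]
```

View pics/l8.png

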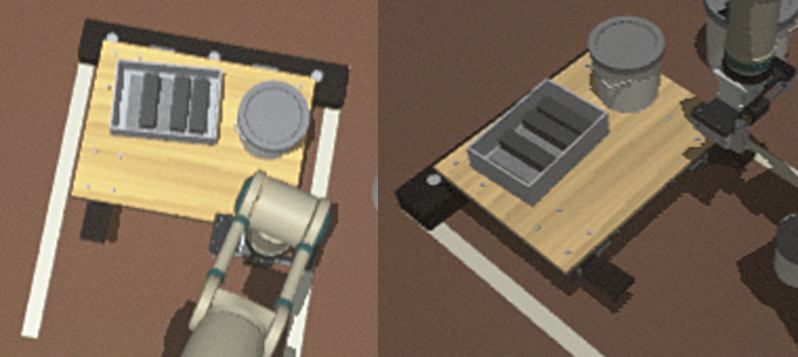

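The gripper is over the right pedal and the left one is still down. Pressing now.

Emit:
send_rows --steps '[{"x":0.001,"y":0.004,"z":0.006,"ax":0,"ay":0,"az":0},{"x":0,"y":0,"z":0.006,"ax":0,"ay":0,"az":0},{"x":0,"y":0,"z":0.006,"ax":0,"ay":0,"az":0},{"x":0,"y":0,"z":0.004,"ax":0,"ay":0,"az":0},{"x":0,"y":0,"z":0.004,"ax":0,"ay":0,"az":0},{"x":0,"y":0,"z":0.004,"ax":0,"ay":0,"az":0},{"x":0,"y":0,"z":0.004,"ax":0,"ay":0,"az":0},{"x":0,"y":0,"z":0.004,"ax":0,"ay":0,"az":0}]'

```text
clock: 15.25
tcp_pos: [0.5108, -0.147, 0.1129]
orientation: [3.141, 0.0, -0.166]
ft_force: [-2.3, -0.2, 7.2]
gripper_width: 0.0003
```

Emit:
send_rows --steps '[{"x":0,"y":0,"z":0.004,"ax":0,"ay":0,"az":0},{"x":0,"y":0,"z":0.004,"ax":0,"ay":0,"az":0},{"x":0,"y":0,"z":0.003,"ax":0,"ay":0,"az":0},{"x":0,"y":0,"z":0.001,"ax":0,"ay":0,"az":0},{"x":0,"y":0,"z":0,"ax":0,"ay":0,"az":0},{"x":0,"y":0,"z":0,"ax":0,"ay":0,"az":0},{"x":0,"y":0,"z":0,"ax":0,"ay":0,"az":0},{"x":0,"y":0,"z":0,"ax":0,"ay":0,"az":0}]'

```text
clock: 16.05
tcp_pos: [0.5099, -0.1469, 0.1046]
orientation: [3.141, 0.002, -0.166]
ft_force: [-4.5, 0.2, 10.8]
gripper_width: 0.0003
```

Emit:
send_rows --steps '[{"x":0,"y":0,"z":0.003,"ax":0,"ay":0,"az":0},{"x":0,"y":0,"z":0.002,"ax":0,"ay":0,"az":0},{"x":0,"y":0,"z":0.002,"ax":0,"ay":0,"az":0},{"x":0,"y":0,"z":0.002,"ax":0,"ay":0,"az":0},{"x":0,"y":0,"z":0,"ax":0,"ay":0,"az":0},{"x":0,"y":0,"z":0,"ax":0,"ay":0,"az":0},{"x":0,"y":0,"z":0,"ax":0,"ay":0,"az":0},{"x":0,"y":0,"z":0,"ax":0,"ay":0,"az":0}]'

```text
clock: 16.85
tcp_pos: [0.5095, -0.147, 0.1012]
orientation: [3.14, 0.001, -0.166]
ft_force: [-9.9, 2.3, 31.1]
gripper_width: 0.0005
```

Same depth (0.101) and force as on the left. Time to release, rise and move back, clear of everything.

Emit:
send_rows --steps '[{"x":0,"y":0,"z":-0.006,"ax":0,"ay":0,"az":0},{"x":0,"y":0,"z":-0.006,"ax":0,"ay":0,"az":0},{"x":0,"y":0,"z":-0.03,"ax":0,"ay":0,"az":0},{"x":0,"y":0,"z":-0.05,"ax":0,"ay":0,"az":0},{"x":0,"y":0,"z":-0.05,"ax":0,"ay":0,"az":0},{"x":0,"y":0,"z":-0.06,"ax":0,"ay":0,"az":0},{"x":-0.03,"y":0.05,"z":-0.03,"ax":0,"ay":0,"az":0},{"x":-0.03,"y":0.05,"z":0,"ax":0,"ay":0,"az":0}]'

```text
clock: 17.65
tcp_pos: [0.4564, -0.2148, 0.2744]
orientation: [3.138, -0.008, -0.163]
ft_force: [-0.1, -1.0, -0.7]
gripper_width: 0.0001
```

Emit:
send_rows --steps '[{"x":-0.02,"y":0.06,"z":0,"ax":0,"ay":0,"az":0},{"x":-0.02,"y":0.06,"z":0,"ax":0,"ay":0,"az":0},{"x":-0.02,"y":0.06,"z":0,"ax":0,"ay":0,"az":0},{"x":-0.02,"y":0.06,"z":0,"ax":0,"ay":0,"az":0},{"x":0,"y":0,"z":0,"ax":0,"ay":0,"az":0},{"x":0,"y":0,"z":0,"ax":0,"ay":0,"az":0},{"x":0,"y":0,"z":0,"ax":0,"ay":0,"az":0},{"x":0,"y":0,"z":0,"ax":0,"ay":0,"az":0}]'

```text
clock: 18.45
tcp_pos: [0.3661, -0.3797, 0.2709]
orientation: [-3.141, -0.0, -0.165]
ft_force: [-0.4, -1.1, 0.3]
gripper_width: 0.0006
```

```bash
python3 look.py 9
python3 - <<'E'
import cv2,numpy as np
g=cv2.imread("pics/scene9_full.png"); g0=cv2.imread("pics/scene0.png")
f=lambda a,x,y:cv2.resize(a[y:y+80,x:x+80],None,fx=4.8,fy=4.8,interpolation=cv2.INTER_CUBIC)
cv2.imwrite("pics/ped9.png",np.hstack([f(g,240,200),f(g,315,140)]))
t=cv2.imread("pics/top9_full.png"); cv2.imwrite("pics/top9f.png",t)
E
```

```text
18.45 [ 0.3661 -0.3797  0.2709] [-0.4 -1.1  0.3]
```

View pics/ped9.png

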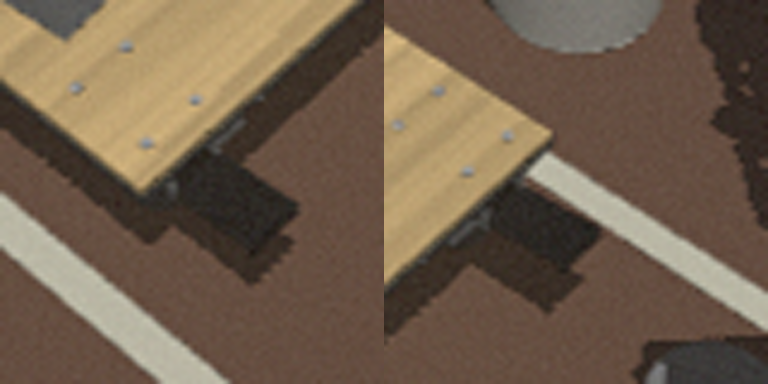

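View pics/l9.png

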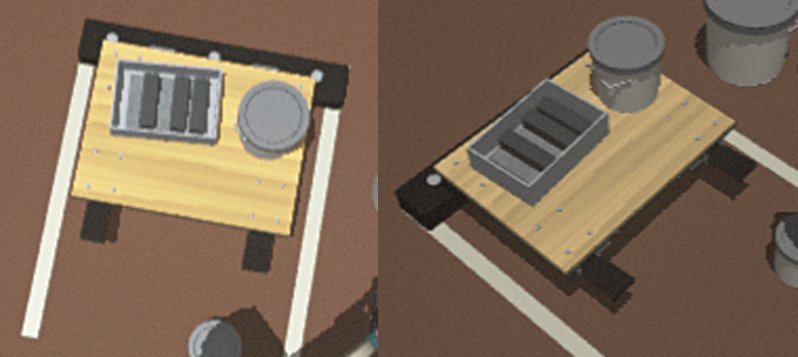

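View pics/top9f.png

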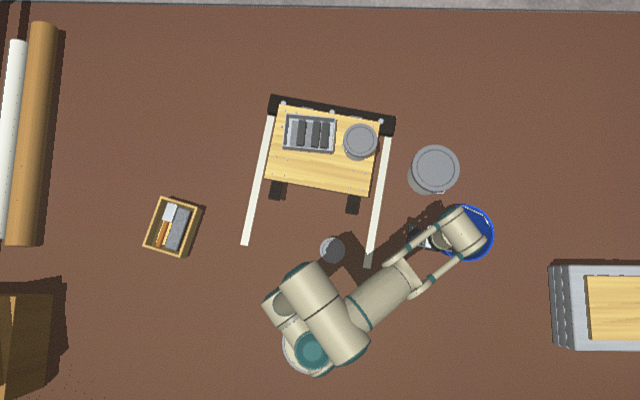

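Run:
```python
from h import *
s,t=cam("scene0.npz"),cam("top0.npz")
ct=lambda l:np.array(l)/2.1+[230,85]; cs=lambda l:np.array(l)/2.1+[180,110]
q,r=fit([(t,[FL,FR,NR,NL],ct([(103,40),(314,76),(290,236),(71,196)])),(s,[NL,NR],cs([(190+378-378,271),(735-378,122)]))])
print(q,r.tolist())
ql=np.array([.8493,-.0629,-.1679]);d=q[:2]-ql[:2];a=ql[2];print("rel stop",d@[np.cos(a),np.sin(a)])
for th in(0,.33,.36):
    b=.509-th  # hinge->tread ray
    sl=.45-th
    for y in(.15,-.15):
        P=[[-.14-.06*np.cos(b)-.018*np.cos(sl),y+w,.075+.06*np.sin(b)+.018*np.sin(sl)] for w in(.023,-.023)]
        print(th,y,proj(s,place(q,P)).round(1).tolist())
print("seen left (293.1,253.1),(302,243.8) right (353.3,196.3),(360,188.3)")
```

```text
[ 0.72592362 -0.02983646 -0.16728094] [[-0.6, 0.1], [0.2, 1.0], [-0.7, -0.3], [-0.5, -0.0], [-0.3, -0.2], [0.5, -1.8]]
rel stop -0.12716676686059156
0 0.15 [[290.2, 245.0], [300.3, 235.5]]
0 -0.15 [[350.7, 187.9], [358.9, 180.2]]
0.33 0.15 [[292.5, 250.6], [302.4, 241.1]]
0.33 -0.15 [[352.0, 193.6], [360.1, 185.9]]
0.36 0.15 [[292.6, 251.0], [302.5, 241.5]]
0.36 -0.15 [[352.1, 194.1], [360.2, 186.3]]
seen left (293.1,253.1),(302,243.8) right (353.3,196.3),(360,188.3)
```

Both pedals match the latched angle rather than raised. The toolbox at (173,226), the bucket at (467,232) and the load all stand as before.

```bash
python3 -c "
from cell import bot
print(bot.hand_in(), bot.get_obs()['clock'])"
```

```text
the job is handed in; nothing more can be done
the job is handed in; nothing more can be done
```

The dolly is parked against the wheel stop with both brake pedals down, and I handed the job in at about 18.5 s on the clock (limit 48 s). No verdict was reported.

- **Push:** I pushed at the middle of the near edge with the closed fingertips, using about 3 N while it rolled. At the stop the push rose to 16 N with no further movement. The dolly's fitted position agrees with wheel contact to about 5 mm, within what the pictures can resolve.
- **Brakes:** I pressed the left pedal, then the right, to 33 N and 31 N. Both ended at the same depth, which matches their lower stop.
- **Last checks:** With the arm clear, both pedals stayed down by themselves. Their outer ends lie about 8 px below the raised position in the picture and 2 to 3 px below the computed latched one, the same small offset on both sides. The tub and pan are upright on the deck. The bucket and toolbox are where they were.

No check failed or disagreed beyond those offsets. I did not measure the catch directly; that it holds is judged from the pedals staying down.

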